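# Work the long gas lighter out of its half-covered box

### The job

Grip the long gas lighter that lies in the wooden box and bring it out through the opening between the two cover boards; it is longer than the opening, so tilt it and bring one end out first, then the other. Finish with the gripper still holding it, level and still over the middle of the box, all of it at least 5 cm above the boards: do not put it down or let go. Leave the box where it stands, and the matchbox and the tea light where they are on its boards.

Things in the scene. Friction and masses are not known exactly. Their poses are not given: they have to be found in the camera images.
- box: Loose wooden box, 1.6 kg, 166 x 316 x 60 mm (its x, y, z); floor and walls 8 mm. Origin: centre of its underside; y along its long side. Inside 150 x 300 mm. A fixed 8 mm cover board lies over each end, leaving an opening 150 (x) by 180 mm (y) in the middle. 44 mm free height under the boards; things can be pushed 60 mm under each.
- opening (a point): Middle of the box's opening, level with the top of the boards (60 mm above the worktop); axes as the box.
- lighter: Gas lighter lying in the box along its y, 230 mm long, about 75 g. Origin: on its underside at mid length; y runs from nose to grip end. Black grip 16 wide, 18 mm high, from y = 8 to 115 mm; light metal nose, 8 mm thick, from y = 8 to -115; both on the line x = 3, z = 9 mm. A fixed trigger sticks out 6 mm at the -x side, y = 19 to 41. Balances at y = 40; grip at 55 is clear of the trigger.
- nose_end (a point): Centre of the end of the metal nose (x 3, y -115, z 8.5 mm in the lighter's frame).
- grip_end (a point): Centre of the end of the black grip (x 3, y 115, z 9 mm in the lighter's frame).
- matchbox: Yellow matchbox, 36 x 53 x 15 mm, lies on one of the box's cover boards. Origin: centre of its underside.
- tea_light: Tea light in a metal cup, 38 mm across, 15 mm high, stands on the other cover board. Origin: centre of its underside.

How it is judged:
By the outcome, as a careful person would: the job done as asked, in the order asked, and still so for the second after the job is handed in, while the arm keeps its last pose, push and grip.
It also fails if it takes over 40 s, if anything falls off the work surface, if the arm or the gripper's body presses on something with over 40 N, if the wrist force passes 120 N, or if a joint passes its speed limit or range.

### The arm

A 6-joint arm with a two-finger parallel gripper is mounted at the origin on a cart in front of the work surface, level with it; the furniture and walls round the work are solid. World frame = base frame: x ahead of the robot, y to its left, z up, the work surface at z = 0. Lengths are in mm, angles in rad, forces in N, time in s.
With the tool pointing down it reaches from about 300 to 775 mm from the base axis. Payload 14.6 kg.
Tool frame: the origin (TCP) lies on the mounting face of the last link; the fingertips stand 199 mm ahead of it and the grasp point (between the pads) lies 180 mm ahead of it; z points along the fingers, y is the line along which they close (so a half turn about z gives the same grasp; the last joint's range is limited). The gripper opens to 94 mm and grips with 3 to 60 N. Pads are 16 mm wide; open, the fingers measure 119 mm over their backs; the gripper's body (75 mm by 177 mm) begins 78 mm behind the grasp point.
Start: joints at [-1.225, 0.3, 1.521, -0, 1.321, -0.067], TCP at [220.639, -503.795, 404.646] pointing down, gripper open.
Joint ranges: [-3.03, 3.03], [-0.79, 2.21], [0.23, 2.52], [-1.04, 4.18], [0, 3.07], [-2.55, 2.55]. Speed limits (rad/s): [2.22, 2.22, 2.57, 3.14, 3.14, 3.14].

### API

Orientations are given as [roll, pitch, yaw] about the fixed x, y, z axes, in that order (R = Rz(yaw) Ry(pitch) Rx(roll)).
In Python, from cell import manip gives the robot as it stands. The module is installed in compiled form; this text tells all that it offers.
- The arm moves only by the shell command python3 -m creep 'ROWS' [FORCE]. ROWS is a JSON object of lists of equal length, an entry for each row: "slide": the shift along the world's x, y, z in cm, a list of three; "turn": the turn about the world's z in rad; "claw": the opening, from 0 (shut) to 1 (fully open). A call has 1 to 8 rows; each row shifts and turns the commanded pose from where the row before left it; what a row does not reach is not made up. A row lasts 1/8 s, in which the tool goes at most 62.5 mm and 10.7 degrees, less where a joint would pass 70% of its speed; a pose out of reach is approached as far as the arm can. A call with a gripper value outside its range is refused whole. The fingers move at their own pace and stop on an object; FORCE is the grip in N (left out, the last holds). Time passes only in rows, so rows that do not move let the fingers close. It gives the time, the measured TCP pose, the force, the opening and the grip force at its end, in the units of the state.
- manip.read_state(): the state, without advancing time (a new reading comes with each control period).
- manip.camera(name): name is "scene" or "top" or "wrist"; returns (picture, depth): 400x640x3 uint8, red, green, blue; 400x640 float32, mm along the optical axis (not along the pixel's ray), 0 where there is no reading.
- manip.calibration(name): a dict with "intrinsics" (3x3 intrinsics, pixels), "k1" (the pictures are not rectified: a ray, as slopes to the right and down, at radius r is drawn at 1 + k1 r^2 times it, then the intrinsics apply), "pose" (4x4, takes a point from camera to world coordinates). Camera axes: x right, y up, looking along -z (the intrinsics and any distortion apply to the point x, -y, -z); pixel columns grow to the right and rows downward; lengths in mm; the calibration is good to about 2 mm. A picture is of the moment at which its call begins: read the wrist's pose just before it. calibration takes no time and is no camera call; for the wrist camera it gives the pose at the moment of the call.
- manip.sign_off(): hands the job in; it is judged then, once.
Trained networks look in the newest picture that a camera, given by its name, has taken for a name from the list of things; names that differ only in an ending like _2 or _b are one class to them, and where a whole thing is asked for, a point or a joint stands for the part that bears it (a point fixed in the world has none). Each returns a list of dicts, best first, with "score" (0 to 1); they miss things now and then, are a little off and sometimes report something else, mostly with a low value. They report only what shows in the picture. A call takes as long as a camera call.
- manip.cut_out(query, camera): "mask" (400x640 bool, what is visible of it) and "position" ([column, row] in pixels, amid what is visible of it).
The state is a dict: "clock": time; "joints": joint angles; "qd": joint speeds; "effort": joint torques, N m; "eef_pos": TCP position; "eef_rot": TCP orientation; "wrist_force": force on the tool from outside, world axes, zero at the start; "moment": the same for the moment, N m; "finger_gap": finger opening in mm; "finger_force": force on a finger pad.
Only numpy, scipy, OpenCV 4.12 (cv2) and the standard library are available. Lean on these libraries where they do the work, as an engineer would, in place of code of your own. Each camera call takes 0.05 s, during which the arm holds its last target. There are 200 camera calls.

## Working session

There is one attempt and no reset: what is moved stays moved. The work goes in short steps, Python scripts to look and compute and a shell command to move; the robot and the scene stay as the last step left them, time stands still between calls to the robot, and variables do not carry over. Pictures are saved under pics/ and viewed, at most 10 in all, crops included, and the job is handed in when it is done.

```bash
mkdir -p pics
cat > h.py <<'E'
import numpy as np, cv2
from cell import manip
def ray(name,pose=None):
    c=manip.calibration(name); return np.array(c["intrinsics"]),c["k1"],np.array(c["pose"])
def to_world(uv,d,cal):
    K,k1,P=cal
    uv=np.atleast_2d(uv).astype(float)
    dist=np.array([k1,0,0,0],float)
    n=cv2.undistortPoints(uv[:,None],K,dist)[:,0]
    d=np.atleast_1d(d).astype(float)
    p=np.c_[n[:,0]*d,-n[:,1]*d,-d]
    return p@P[:3,:3].T+P[:3,3]
def cloud(mask,depth,cal):
    v,u=np.nonzero(mask&(depth>0)); return to_world(np.c_[u,v],depth[v,u],cal)
def save(n,img): cv2.imwrite(n,cv2.cvtColor(img,cv2.COLOR_RGB2BGR))
def look(cam,names):
    cal=ray(cam); img,dep=manip.camera(cam); out={}
    for n in names:
        r=manip.cut_out(n,cam)
        for q in r[:2]:
            c=cloud(q["mask"],dep,cal)
            if len(c)<5: continue
            xy=c[:,:2].astype(np.float32); rect=cv2.minAreaRect(xy)
            print(cam,n,round(q["score"],2),np.round(q["position"]),"med",np.round(np.median(c,0)),"rect",np.round(rect[0]),np.round(rect[1]),round(rect[2],1),"z",np.round(np.percentile(c[:,2],[2,98])))
            out.setdefault(n,(q,c))
    return img,dep,cal,out
E
python3 - <<'E'
from h import *
img,dep,cal,o=look("top",["box","lighter","matchbox","tea_light"])
save("pics/top.png",img)
print(manip.read_state())
E
```

```text
top box 0.95 [350. 208.] med [602. 124.  13.] rect [602. 127.] [180. 337.] 6.8 z [ 4. 63.]
top matchbox 0.59 [274. 228.] med [560. 259.  74.] rect [561. 261.] [56. 39.] 12.5 z [60. 78.]
top tea_light 0.58 [416. 210.] med [592.  -3.  67.] rect [591.  -3.] [36. 38.] 41.0 z [63. 75.]
{'clock': 0.25, 'joints': array([-1.22456024e+00,  3.00157578e-01,  1.52119424e+00,  4.58575845e-06,
        1.32066195e+00, -6.66088443e-02]), 'qd': array([ 0.00114104, -0.00159294, -0.0019023 , -0.00200364, -0.0004397 ,
       -0.00122211]), 'effort': array([ 9.81018056e-04, -5.31247222e+01, -3.52468550e+01,  7.08420016e-02,
        2.29989487e-02, -8.45439217e-05]), 'eef_pos': array([ 220.66191553, -503.79230005,  404.42198458]), 'eef_rot': array([-3.14117276e+00, -3.24621737e-05,  4.12843792e-01]), 'wrist_force': array([ 0.35539909, -0.74582013,  0.37331259]), 'moment': array([-0.00423032, -0.01782857,  0.00865308]), 'finger_force': 0.0, 'finger_gap': 93.79300544390082}
```

View pics/top.png

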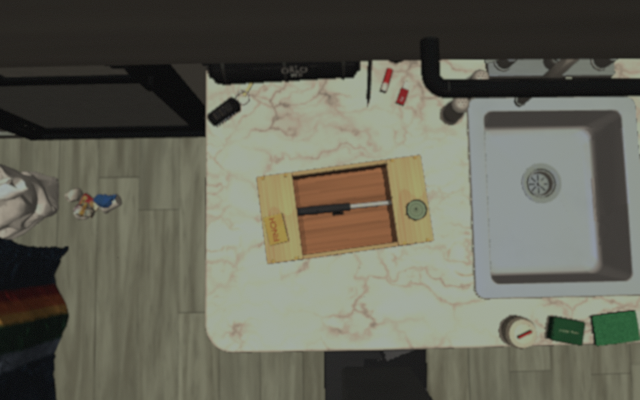

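```bash
python3 -m creep '{"slide":[[2.9,5,0],[2.9,5,0],[2.9,5,0],[2.9,5,0],[2.9,5,0],[2.9,5,0],[2.9,5,0],[2.9,5,0]],"turn":[0.158,0.158,0.158,0.158,0.158,0.158,0.158,0.158],"claw":[1,1,1,1,1,1,1,1]}' 3
python3 -m creep '{"slide":[[2.9,5,0],[2.9,5,0],[2.9,5,0],[2.9,5,0],[2.9,5,0],[0,0,0]],"turn":[0,0,0,0,0,0],"claw":[1,1,1,1,1,1]}'
python3 - <<'E'
from h import *
s=manip.read_state();print(s["eef_pos"],s["eef_rot"],s["joints"])
img,dep,cal,o=look("wrist",["box","lighter","matchbox","tea_light","nose_end","grip_end"])
save("pics/w1.png",img)
E
```

```text
clock: 1.25
eef_pos: [453.2, -101.9, 404.8]
eef_rot: [3.141, 0.0, 1.682]
wrist_force: [-0.0, 0.1, -0.1]
finger_gap: 93.8
finger_force: 0.0
clock: 2.0
eef_pos: [598.4, 149.1, 403.3]
eef_rot: [-3.14, -0.0, 1.68]
wrist_force: [-0.9, -0.2, -1.0]
finger_gap: 93.6
finger_force: 0.0
[598.38188671 149.13938159 403.33047741] [-3.14014672e+00 -1.56826228e-04  1.68025510e+00] [1.84846135e-01 4.51281762e-01 1.31760595e+00 2.70496134e-04
 1.37413496e+00 7.53342068e-02]
wrist box 0.95 [316. 165.] med [596. 159.  10.] rect [589. 155.] [188. 284.] 3.9 z [ 7. 61.]
wrist box 0.32 [318. 177.] med [602. 152.  26.] rect [601. 125.] [ 23. 198.] 3.7 z [18. 30.]
wrist lighter 0.89 [320. 176.] med [602. 153.  27.] rect [600. 124.] [ 23. 199.] 3.2 z [19. 30.]
wrist matchbox 0.73 [289.  55.] med [560. 262.  75.] rect [559. 261.] [57. 37.] 12.9 z [68. 76.]
wrist nose_end 0.65 [321. 175.] med [603. 151.  26.] rect [602. 124.] [ 24. 199.] 5.0 z [ 8. 30.]
wrist grip_end 0.73 [321. 172.] med [602. 153.  27.] rect [600. 125.] [ 22. 198.] 3.6 z [20. 30.]
```

View pics/w1.png

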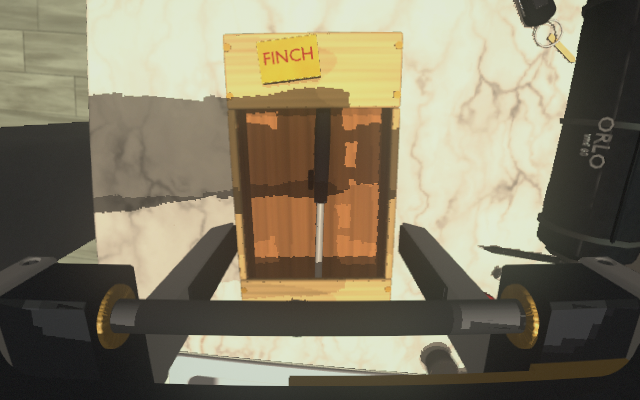

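Run:
```python
from h import *
cal=ray("wrist");K,k1,P=cal
def atz(uv,z):
    a=to_world(uv,1.0,cal)[0]-P[:3,3]; return np.round(P[:3,3]+a*(z-P[2,3])/a[2],1)
for n,uv,z in [("bTL",(224,34),60),("bTR",(403,33),60),("opTL",(230,107),60),("opTR",(398,107),60),("opBL",(243,279),60),("opBR",(391,279),60),("L y8",(321,203),21),("nose lo",(319,275),20),("grip hi",(323,110),26),("trig",(310,180),17)]:
    print(n,atz(uv,z))
img,dep=manip.camera("wrist")
for r in (115,150,190,215,240,265):
    for c in (317,320,323): print(r,c,np.round(to_world((c,r),dep[r,c],cal)[0],1),img[r,c])
```

```text
bTL [498.  276.3  60. ]
bTR [661.  294.3  60. ]
opTL [506.9 211.4  60. ]
opTR [666.6 228.2  60. ]
opBL [528.3  31.2  60. ]
opBR [688.9  48.   60. ]
L y8 [605.3 114.8  21. ]
nose lo [612.7  23.8  20. ]
grip hi [596.2 217.7  26. ]
trig [590.1 139.4  17. ]
115 317 [590.5 211.9  25.8] [62 53 39]
115 320 [593.6 212.2  29.2] [64 56 43]
115 323 [596.7 212.6  29.2] [65 57 44]
150 317 [594.3 175.2  27.4] [54 46 38]
150 320 [589.9 216.9 385.1] [56 47 40]
150 323 [600.8 175.9  27.4] [55 46 40]
190 317 [599.  130.8  26.1] [51 40 32]
190 320 [602.2 131.8  28.9] [52 40 33]
190 323 [605.5 132.2  29.1] [53 40 32]
215 317 [602.3  99.7  19.7] [138 126 110]
215 320 [605.6 101.   22.7] [220 207 179]
215 323 [609.1 100.8  21. ] [164 150 130]
240 317 [605.5  69.   20.1] [162 149 130]
240 320 [608.9  70.1  21.9] [215 199 174]
240 323 [612.5  70.   20.8] [139 125 107]
265 317 [608.8  38.   22.4] [93 84 72]
265 320 [612.4  38.2  22. ] [95 86 73]
265 323 [616.9  32.    8.7] [82 62 43]
```

```bash
python3 -m creep '{"slide":[[0.3,1.3,-4.8],[0,0,-4.8],[0,0,-4.8],[0,0,-2.8],[0,0,-1.9],[0,0,0],[0,0,0],[0,0,0]],"turn":[-0.02,0,0,0,0,0,0,0],"claw":[0.5,0.5,0.5,0.5,0.5,0.5,0,0]}' 4
python3 -m creep '{"slide":[[0,0,0],[0,0,0],[0,0,0]],"turn":[0,0,0],"claw":[0,0,0]}'
```

```text
clock: 3.4
eef_pos: [600.9, 159.2, 214.9]
eef_rot: [3.14, -0.0, 1.657]
wrist_force: [0.5, 0.1, 1.1]
finger_gap: 30.6
finger_force: 0.0
clock: 3.78
eef_pos: [600.8, 159.3, 214.4]
eef_rot: [3.141, -0.0, 1.657]
wrist_force: [-1.3, -0.2, 5.7]
finger_gap: 21.9
finger_force: 4.0
```

Run:
```python
from h import *
img,dep,cal,o=look("wrist",["lighter"])
i2,d2,c2,o2=look("scene",["lighter","box"])
save("pics/w2.png",np.vstack([img,i2])[:, :][::1].copy() if 0 else np.vstack([cv2.resize(img,(480,300)),cv2.resize(i2,(480,300))]))
```

```text
wrist lighter 0.72 [324. 232.] med [602. 170.  27.] rect [603. 139.] [ 25. 166.] 3.6 z [ 8. 30.]
scene lighter 0.58 [346. 218.] med [611.  77.  22.] rect [598. 129.] [ 41. 249.] 18.5 z [17. 29.]
scene box 0.61 [376. 190.] med [587.   2.  69.] rect [589.  -1.] [27. 43.] 35.0 z [63. 76.]
scene box 0.59 [327. 234.] med [558. 212.  36.] rect [633. 115.] [238. 369.] 6.9 z [ 4. 61.]
```

View pics/w2.png

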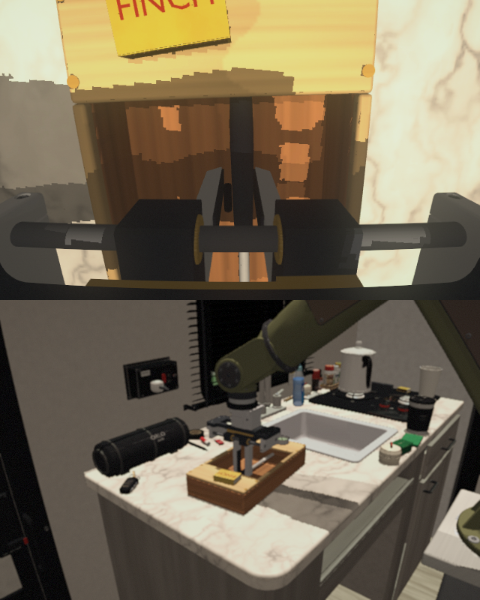

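Run:
```python
from h import *
cal=ray("wrist");K,k1,P=cal
img,dep=manip.camera("wrist")
print(manip.read_state()["eef_pos"])
def atz(uv,z):
    a=to_world(uv,1.0,cal)[0]-P[:3,3]; return np.round(P[:3,3]+a*(z-P[2,3])/a[2],1)
for uv in [(304,246),(304,260),(304,280),(322,310),(322,150)]: print(uv,atz(uv,17),np.round(to_world(uv,dep[uv[1],uv[0]],cal)[0]),img[uv[1],uv[0]])
save("pics/w3.png",cv2.resize(img[200:400,220:420],(600,600),interpolation=cv2.INTER_NEAREST))
```

```text
[600.78528605 159.2568395  214.36271087]
(304, 246) [593.8 154.7  17. ] [594. 156.  20.] [28 20 17]
(304, 260) [594.4 145.9  17. ] [594. 149.  23.] [26 22 18]
(304, 280) [595.4 133.   17. ] [595. 137.  24.] [25 23 20]
(322, 310) [607.9 113.5  17. ] [600. 188. 129.] [46 43 40]
(322, 150) [599.2 210.6  17. ] [599. 212.  29.] [54 46 40]
```

View pics/w3.png

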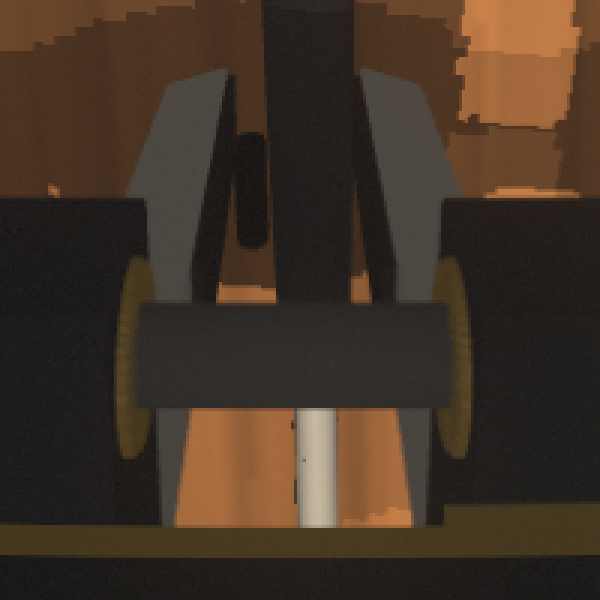

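```bash
python3 -m creep '{"slide":[[0,0,0],[0,0,0],[0,1.0,0],[0,0,-0.2],[0,0,0],[0,0,0],[0,0,0],[0,0,0]],"turn":[0,0,0,0,0,0,0,0],"claw":[0.5,0.5,0.5,0.1,0,0,0,0]}' 4
python3 -m creep '{"slide":[[0,0,0],[0,0,0]],"turn":[0,0],"claw":[0,0]}'
```

```text
clock: 5.08
eef_pos: [600.7, 169.1, 211.7]
eef_rot: [-3.142, 0.0, 1.657]
wrist_force: [0.4, -1.0, -0.3]
finger_gap: 16.1
finger_force: 4.0
clock: 5.32
eef_pos: [600.6, 169.2, 211.6]
eef_rot: [-3.141, 0.0, 1.657]
wrist_force: [0.4, -0.4, -1.4]
finger_gap: 16.0
finger_force: 4.0
```

```bash
python3 -m creep '{"slide":[[0,0,0.4],[0.1,-0.7,0],[0.1,-0.7,0],[0,0,1.0],[0,0,1.0],[0,0,0.6]],"turn":[0,0,0,0,0,0],"claw":[0,0,0,0,0,0]}'
python3 - <<'E'
from h import *
img,dep,cal,o=look("wrist",["lighter"])
i2,d2,c2,o2=look("scene",["lighter"])
save("pics/w4.png",np.vstack([cv2.resize(img[:,100:540],(440,300)),cv2.resize(i2[130:290,230:470],(440,300))]))
E
```

```text
clock: 6.08
eef_pos: [602.7, 155.3, 242.9]
eef_rot: [3.14, -0.0, 1.657]
wrist_force: [0.8, 0.2, -0.9]
finger_gap: 16.0
finger_force: 4.0
wrist lighter 0.73 [316. 226.] med [602. 170.  59.] rect [604. 142.] [ 18. 151.] 3.2 z [52. 61.]
scene lighter 0.86 [321. 215.] med [598. 172.  54.] rect [610. 117.] [ 54. 273.] 21.0 z [44. 61.]
```

View pics/w4.png

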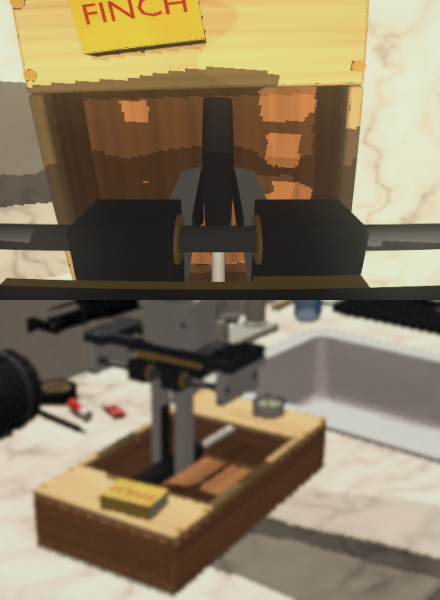

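```bash
python3 -m creep '{"slide":[[0,0,0.5],[0,0,0.5],[0,0,0.6],[0,0,0.6],[0,0,0.6],[0,0,0.6],[0,0,0]],"turn":[0,0,0,0,0,0,0],"claw":[0,0,0,0,0,0,0]}' 3
python3 - <<'E'
from h import *
img,dep,cal,o=look("wrist",["lighter"])
i2,d2,c2,o2=look("scene",["lighter","box"])
for q in (o,o2):
  if "lighter" in q:
    c=q["lighter"][1]; 
    for y0 in range(-20,240,20):
      m=abs(c[:,1]-y0)<4
      if m.sum()>5: print(y0,np.round(np.median(c[m],0)))
save("pics/w5.png",np.vstack([cv2.resize(img[:,100:540],(440,300)),cv2.resize(i2[130:290,230:470],(440,300))]))
E
```

```text
clock: 7.15
eef_pos: [602.7, 155.2, 276.2]
eef_rot: [3.141, -0.0, 1.657]
wrist_force: [0.4, -0.2, -1.2]
finger_gap: 15.9
finger_force: 3.0
wrist lighter 0.83 [318. 218.] med [602. 175.  97.] rect [606. 131.] [ 22. 172.] 4.2 z [ 56. 108.]
scene lighter 0.76 [321. 200.] med [596. 174.  88.] rect [642.  83.] [128. 266.] 42.5 z [  8. 106.]
scene box 0.72 [330. 229.] med [579. 177.  34.] rect [625.  78.] [215. 444.] 8.3 z [ 4. 61.]
60 [612.  60.  58.]
80 [610.  78.  64.]
100 [608.  98.   8.]
120 [605. 121.  81.]
140 [604. 140.  87.]
160 [603. 160.  93.]
180 [601. 180. 100.]
200 [599. 200. 105.]
220 [600. 216.  94.]
40 [609.  39.  49.]
60 [608.  61.  55.]
80 [607.  80.  61.]
100 [604. 101.  67.]
120 [600. 122.  76.]
140 [592. 140.  75.]
180 [594. 179.  92.]
200 [592. 200.  97.]
220 [597. 217.  95.]
```

View pics/w5.png

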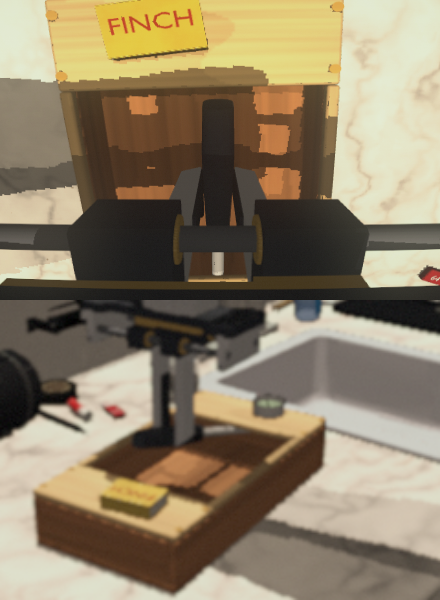

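```bash
python3 -m creep '{"slide":[[0,1.5,0],[-0.1,1.5,0],[-0.2,1.5,0],[-0.2,1.8,0],[0,0,0]],"turn":[0,0,0,0,0],"claw":[0,0,0,0,0]}' 6
python3 - <<'E'
from h import *
img,dep,cal,o=look("wrist",["lighter"])
i2,d2,c2,o2=look("top",["lighter"])
for q in (o,o2):
  if "lighter" in q:
    c=q["lighter"][1]; 
    for y0 in range(-20,300,20):
      m=abs(c[:,1]-y0)<4
      if m.sum()>5: print(y0,np.round(np.median(c[m],0)))
save("pics/w6.png",np.vstack([cv2.resize(img[:,100:540],(440,300)),cv2.resize(i2[130:290,230:470],(440,300))]))
E
```

```text
clock: 8.02
eef_pos: [597.3, 219.8, 275.6]
eef_rot: [-3.142, -0.0, 1.659]
wrist_force: [-0.3, -0.5, 0.0]
finger_gap: 16.2
finger_force: 6.0
wrist lighter 0.79 [316. 223.] med [596. 237.  96.] rect [601. 183.] [ 26. 197.] 6.3 z [ 50. 108.]
top lighter 0.69 [273. 232.] med [551. 260.  74.] rect [550. 246.] [48. 24.] 83.0 z [70. 78.]
top lighter 0.48 [363. 200.] med [608.  91.  47.] rect [608.  97.] [ 9. 84.] 4.9 z [36. 63.]
100 [608. 100.  50.]
120 [606. 120.  56.]
140 [605. 140.  61.]
160 [592. 159.   8.]
180 [600. 182.  80.]
200 [598. 200.  85.]
220 [597. 220.  91.]
240 [596. 240.  98.]
260 [594. 260. 103.]
280 [593. 279. 100.]
260 [551. 260.  74.]
```

View pics/w6.png

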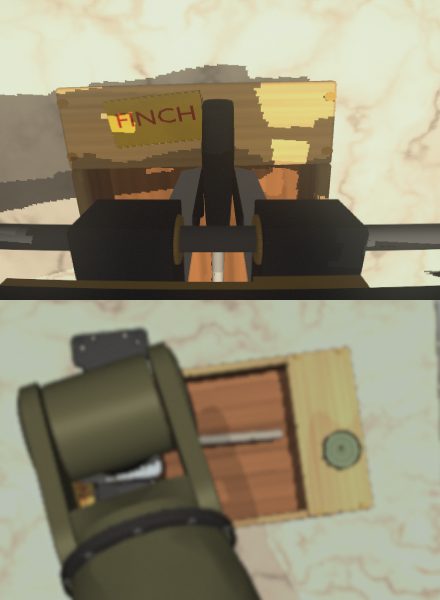

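```bash
python3 -m creep '{"slide":[[0,0.3,0.2],[0,0,1],[0,0,1.5],[0,0,1.5],[0,0,1.5],[0,0,1.5],[0,0,0]],"turn":[0,0,0,0,0,0,0],"claw":[0,0,0,0,0,0,0]}' 6
python3 - <<'E'
from h import *
for cam in ("scene","top","wrist"):
  img,dep,cal,o=look(cam,["lighter","box"] if cam!="wrist" else ["lighter"])
  if "lighter" in o:
    c=o["lighter"][1]
    for y0 in range(-20,300,30):
      m=abs(c[:,1]-y0)<4
      if m.sum()>5: print(y0,np.round(np.median(c[m],0)))
E
```

```text
clock: 9.1
eef_pos: [597.7, 221.2, 349.2]
eef_rot: [3.139, -0.0, 1.657]
wrist_force: [0.1, -0.5, -1.0]
finger_gap: 16.1
finger_force: 6.0
scene lighter 0.83 [300. 175.] med [592. 233. 158.] rect [700.  61.] [200. 476.] 44.7 z [  6. 180.]
scene lighter 0.34 [329. 228.] med [589. 153.  35.] rect [642. 105.] [252. 390.] 6.8 z [ 5. 61.]
scene box 0.67 [327. 227.] med [588. 154.  35.] rect [602. 109.] [174. 372.] 6.8 z [ 4. 61.]
70 [608.  69. 112.]
100 [606.  99. 121.]
130 [603. 129. 129.]
160 [601. 160. 137.]
190 [594. 191. 150.]
250 [589. 250. 165.]
280 [591. 281. 174.]
top lighter 0.54 [362. 197.] med [607. 100. 121.] rect [612. 108.] [ 21. 132.] 5.6 z [  6. 135.]
top box 0.67 [381. 206.] med [606.  56.  11.] rect [603. 123.] [175. 329.] 5.7 z [ 4. 63.]
70 [609.  69. 112.]
100 [607. 100. 121.]
130 [605. 130. 129.]
wrist lighter 0.89 [318. 222.] med [596. 238. 167.] rect [601. 188.] [ 34. 189.] 4.9 z [120. 179.]
100 [606. 101. 120.]
130 [606. 130. 130.]
190 [599. 190. 153.]
220 [598. 220. 162.]
250 [595. 250. 171.]
280 [593. 279. 174.]
```

```bash
python3 -m creep '{"slide":[[1.0,-2.4,0],[1.0,-2.4,0],[1.0,-2.4,-1],[0,0,-2.0],[0,0,-1.0],[0,0,-0.7],[0,0,-0.7],[0,0,-0.7]],"turn":[0,0,0,0,0,0,0,0],"claw":[0,0,0,0,0,0,0,0]}' 3
python3 - <<'E'
from h import *
for cam in ("scene","top","wrist"):
  img,dep,cal,o=look(cam,["lighter"])
  if cam=="top": save("pics/w7.png",img[130:290,230:470].repeat(2,0).repeat(2,1))
  if "lighter" in o:
    c=o["lighter"][1]
    for y0 in range(-20,300,30):
      m=abs(c[:,1]-y0)<4
      if m.sum()>5: print(y0,np.round(np.median(c[m],0)))
E
```

```text
clock: 10.5
eef_pos: [627.6, 149.4, 286.6]
eef_rot: [3.141, -0.0, 1.657]
wrist_force: [-0.2, 0.5, 0.1]
finger_gap: 16.2
finger_force: 3.0
scene lighter 0.79 [313. 191.] med [622. 166.  95.] rect [661.  50.] [101. 331.] 29.0 z [ 60. 111.]
10 [638.  10.  71.]
40 [635.  40.  73.]
70 [632.  69.  81.]
100 [627. 103.  87.]
130 [616. 130.  91.]
160 [620. 161.  97.]
190 [618. 190. 101.]
top lighter 0.73 [404. 184.] med [639.  15.  73.] rect [639.  12.] [ 9. 55.] 5.6 z [67. 79.]
10 [638.  10.  73.]
40 [637.  37.  78.]
wrist lighter 0.8 [318. 219.] med [627. 166. 104.] rect [630. 129.] [ 25. 167.] 4.7 z [ 81. 112.]
70 [634.  70.  83.]
130 [629. 130.  99.]
160 [627. 160. 104.]
190 [624. 190. 109.]
```

View pics/w7.png

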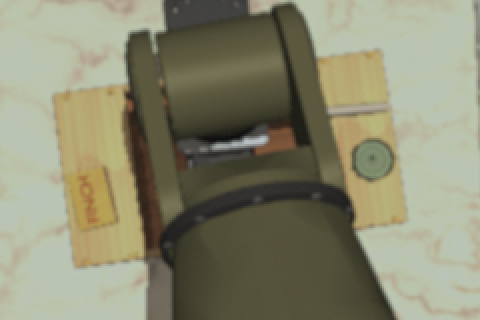

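```bash
python3 -m creep '{"slide":[[0,0,-0.6],[0,0,-0.6],[0,0,-0.6],[0,0,-0.6],[0,0,-0.4],[0,0,0]],"turn":[0,0,0,0,0,0],"claw":[0,0,0,0,0,0]}' 3
python3 - <<'E'
from h import *
for cam in ("scene","top","wrist"):
  img,dep,cal,o=look(cam,["lighter"])
  if "lighter" in o:
    c=o["lighter"][1]
    for y0 in range(-20,300,30):
      m=abs(c[:,1]-y0)<4
      if m.sum()>5: print(y0,np.round(np.median(c[m],0)))
E
```

```text
clock: 11.55
eef_pos: [627.6, 149.2, 258.3]
eef_rot: [-3.141, 0.0, 1.657]
wrist_force: [-1.1, 0.4, -1.3]
finger_gap: 16.1
finger_force: 3.0
scene lighter 0.82 [316. 207.] med [624. 162.  69.] rect [646. 102.] [ 64. 229.] 8.6 z [46. 75.]
10 [637.   9.  70.]
40 [634.  40.  68.]
70 [633.  68.  69.]
100 [627. 102.  66.]
130 [616. 129.  67.]
160 [620. 160.  69.]
190 [618. 190.  69.]
top lighter 0.55 [406. 182.] med [639.  11.  70.] rect [630.  37.] [ 25. 115.] 21.7 z [59. 75.]
-20 [641. -18.  71.]
10 [639.  10.  69.]
40 [637.  40.  71.]
wrist lighter 0.83 [318. 227.] med [627. 164.  73.] rect [631. 109.] [ 23. 205.] 4.1 z [65. 76.]
10 [634.   8.   8.]
70 [635.  70.  70.]
130 [630. 130.  74.]
160 [627. 160.  74.]
190 [625. 190.  73.]
```

```bash
python3 -m creep '{"slide":[[0,0,0],[0,0,0],[0,0,0.6],[0,0,1.4],[0,0,2],[0,0,2],[0,0,2],[-0.5,0.5,1.2]],"turn":[0,0,0,0,0,0,0,0],"claw":[0,0,0,0,0,0,0,0]}' 30
python3 -m creep '{"slide":[[-1,1,0],[-1,1,0],[-0.7,0.7,0],[-0.3,0.3,0],[0,0,0],[0,0,0]],"turn":[0,0,0.02,0,0,0],"claw":[0,0,0,0,0,0]}'
python3 - <<'E'
from h import *
for cam in ("scene","top","wrist"):
  img,dep,cal,o=look(cam,["lighter","box","matchbox","tea_light"])
  if cam=="scene": a=img
  if cam=="top": save("pics/w8.png",np.vstack([cv2.resize(a[110:290,230:470],(400,300)),cv2.resize(img[110:290,230:470],(400,300))]))
  if "lighter" in o:
    c=o["lighter"][1]
    for y0 in range(-20,300,30):
      m=abs(c[:,1]-y0)<4
      if m.sum()>5: print(y0,np.round(np.median(c[m],0)))
print(manip.read_state()["qd"])
E
```

```text
clock: 12.85
eef_pos: [622.6, 154.1, 352.8]
eef_rot: [3.14, -0.0, 1.656]
wrist_force: [0.4, 0.3, -0.7]
finger_gap: 15.9
finger_force: 30.0
clock: 13.6
eef_pos: [592.8, 184.0, 350.6]
eef_rot: [-3.142, 0.0, 1.676]
wrist_force: [-0.7, -0.6, -1.0]
finger_gap: 15.6
finger_force: 30.0
scene lighter 0.93 [315. 171.] med [587. 201. 161.] rect [700. -29.] [106. 597.] 31.4 z [ 57. 167.]
scene lighter 0.43 [331. 230.] med [589. 155.  35.] rect [645.  82.] [252. 437.] 6.8 z [ 4. 61.]
scene box 0.9 [330. 226.] med [590. 153.  35.] rect [646.  82.] [255. 438.] 6.9 z [ 4. 61.]
scene box 0.73 [375. 187.] med [591.   4.  70.] rect [592.   0.] [34. 44.] 35.2 z [63. 76.]
scene matchbox 0.79 [305. 236.] med [554. 272.  74.] rect [593. 209.] [ 59. 181.] 30.9 z [60. 76.]
scene matchbox 0.58 [306. 172.] med [585. 214. 161.] rect [592. 138.] [ 18. 223.] 5.1 z [150. 166.]
scene tea_light 0.71 [376. 187.] med [591.   6.  69.] rect [593.   1.] [35. 44.] 34.6 z [62. 76.]
40 [606.  40. 162.]
70 [602.  69. 162.]
100 [598. 101. 161.]
130 [596. 129. 161.]
160 [582. 160. 160.]
190 [589. 192. 165.]
220 [583. 220. 161
[... 399 characters left out ...]
]
40 [607.  40. 162.]
70 [605.  70. 163.]
wrist lighter 0.93 [316. 226.] med [592. 199. 165.] rect [592. 155.] [ 23. 182.] 5.3 z [160. 167.]
wrist box 0.83 [335. 161.] med [600. 207.  59.] rect [594. 149.] [204. 300.] 7.0 z [ 7. 61.]
wrist box 0.6 [320. 225.] med [592. 198. 165.] rect [594. 152.] [ 28. 190.] 2.8 z [160. 167.]
wrist matchbox 0.77 [284.  93.] med [560. 262.  75.] rect [558. 262.] [58. 39.] 13.1 z [61. 76.]
wrist tea_light 0.89 [299. 363.] med [593.  18.  68.] rect [593.  12.] [21. 16.] 3.1 z [61. 76.]
100 [602. 101. 162.]
160 [595. 160. 166.]
190 [592. 190. 166.]
220 [589. 220. 165.]
250 [591. 246. 159.]
[ 0.00165963 -0.00029723  0.0020158  -0.00070339  0.00231772 -0.00149125]
```

View pics/w8.png

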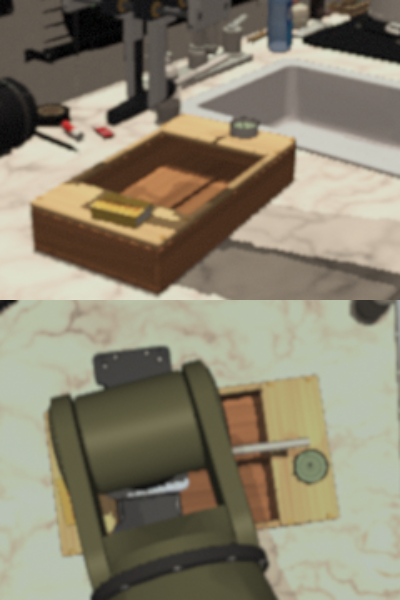

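The lighter is level and about 9 cm above the boards. The box, matchbox and tea light have not moved, so I'm handing in.

```bash
python3 -c "
from cell import manip
print(manip.sign_off())"
```

```text
the job is handed in; nothing more can be done
None
```

The lighter is out of the box and the job is handed in: the gripper holds it level and still over the middle of the box, about 9 cm above the boards, with the box, matchbox and tea light where they were.

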